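Shake up the stamp ink on the touch-start mixer

TASK

The pigment in the blue stamp-ink bottle on the counter has settled while it lay on its side. Stand the bottle upright on the counter and let go of it; then take it again from above, so that the hand stays clear of the mixer's splash guard, and, keeping hold of it, press it upright into the mixer's rubber cup until the sprung cup is fully down, and keep it down for two seconds so that the mixer runs. Finally stand the bottle upright in its black ring on the stamp tray and let go, without knocking or shifting the other things on the counter.

Things in the scene. Friction and masses are not known exactly. Their poses are not given: they have to be found in the camera images.
- bottle_mid (a point): dark blue round ink bottle, 37 mm in diameter, 76 mm long, 0.07 to 0.13 kg: straight body to 45 mm from the base, a shoulder, then a black cap (21 mm wide, last 16 mm). It starts lying still on the counter, cap left as the robot sees it (or up to half-way toward the robot), counter free round it. The point is on its axis, 38 mm from the base; z axis from base to cap
- cup_floor (a point): centre of the flat inner floor of the mixer's black rubber cup, where the bottle's base stands; moves with the cup; z up. The cup is 43 mm wide inside at the floor, 52 mm at the rim, 9 mm deep. The mixer is a white box 136 x 146 x 60 mm; round the cup stands a clear round splash guard, 105 mm wide inside, whose edge is 45 mm above the cup's floor (cup up), so only a hand coming straight down fits in
- mixer_cup (a joint): how far the sprung cup is pressed down, m: 0 up, 0.008 fully down on its stop. It starts to move at 4 N and takes 12 N at the stop; it springs back when let go
- bottle_ring (a point): centre of the bottle's place on the grey stamp tray: the tray's floor (4 mm above the counter) inside a black ring, 56 mm wide inside and 4 mm high. Tray 112 x 200 mm with a rim 9 mm high; its y axis runs along the tray's length toward the closed blue stamp pad
- stamp_mid (a point): rubber stamp with a round red knob, 27 x 27 x 76 mm, standing on the blue pad of the stamp tray, about 106 mm from the ring's centre; the point is half-way up. Leave it standing (a like stamp on the window sill is no part of this)
- glue_stick: glue stick with green cap standing behind the work, 26 mm in diameter, 86 mm high; origin under its base. Leave it
- coin_tube: yellow paper roll of coins standing on end behind the work, 26 mm in diameter, 50 mm high; origin under its base. Leave it
- staple_box: small white box lying behind the work, 40 x 62 x 18 mm; origin under its centre. Leave it
- tape_roll: roll of brown tape lying flat behind the work, 81 mm in diameter, 19 mm high; origin under its centre. Leave it
- mixer: the bottle mixer: white box with red switch on its front and clear round guard on top; origin under its centre, the cup on its vertical axis. It stands fast on the counter, in front to the left or right, the stamp tray on the other side

How it is judged:
By the outcome, as a careful person would: the job done as asked, in the order asked, and still so for the second after the job is handed in, with the robot touching nothing.
It also fails if it takes over 72 s, if anything falls off the work surface, if the arm or the gripper's body presses on something with over 40 N, if the wrist force passes 120 N, or if a joint passes its speed limit or range.

ROBOT

A 6-joint arm with a two-finger parallel gripper is mounted at the origin on a cart in front of the work surface, level with it; the furniture and walls round the work are solid. World frame = base frame: x ahead of the robot, y to its left, z up, the work surface at z = 0. Lengths are in m, angles in rad, forces in N, time in s.
With the tool pointing down it reaches from about 0.275 to 0.825 m from the base axis. Payload 4.9 kg.
Tool frame: the origin (TCP) lies between the finger pads; the fingertips stand finger_overhang ahead of it and the grasp point (between the pads) lies 11 mm behind it (finger_overhang is the distance from the TCP to the fingertips, in m); z points along the fingers, y is the line along which they close (so a half turn about z gives the same grasp; the last joint's range is limited). The gripper opens to 85 mm and grips with 20 to 120 N. Pads are 22 mm wide; open, the fingers measure 114 mm over their backs; the gripper's body (76 mm by 85 mm) begins 54 mm behind the grasp point. The pads swing forward as they close: fully open they stand 13 mm farther back than shut.
Start: joints at [-1.45, 0.326, -0.193, 1.052, 0, 1.437], TCP at [0.139, -0.532, 0.239] pointing down, gripper open.
Joint ranges: [-2.65, 2.65], [-0.97, 1.79], [-1.3, 1.35], [-1.93, 2.1], [-1.47, 1.37], [-3.14, 3.14]. Speed limits (rad/s): [2.57, 2.57, 3.14, 3.14, 3.14, 3.14].

INTERFACE

Orientations are given as a unit quaternion [x, y, z, w].
In Python, from station import * gives the robot as it stands.
- The arm moves only by the tool send_rows, never from a script. Its argument "increments" is a list of rows, each a list of 5 numbers: the closure in counts, from 0 (fully open) to 255 (shut), then the shift along the tool's x, y, z in m, then the turn about the tool's z in rad. In form: [[grip, x, y, z, spin], ...]. A call has 1 to 10 rows; each row is the pose to reach, as a shift and turn from the pose commanded when the call began, along the tool's axes at that moment; what a row does not reach only later rows make up. A row lasts 1/8 s, in which the tool goes at most 62.5 mm and 10.7 degrees, less where a joint would pass 70% of its speed; a pose out of reach is approached as far as the arm can. A call with a gripper value outside its range is refused whole. The fingers move at their own pace and stop on an object; "newtons" is the grip in N (left out, the last holds). Time passes only in rows, so rows that repeat a pose let the fingers close. It gives the time, the measured TCP pose, the force, the opening and the grip force at its end, in the units of the state.
- get_state(): the state, without advancing time (a new reading comes with each control period).
- grab_frame(name): name is "side" or "top"; returns the picture (480x640x3 uint8, red, green, blue); there is no depth.
- camera_info(name): a dict with "intrinsics" (3x3 intrinsics, pixels), "distortion" ([k1, k2, p1, p2, k3] as OpenCV has them; the pictures are not rectified), "xyz" and "orientation" of the camera in the world. Camera axes: x right, y up, looking along -z (the intrinsics and any distortion apply to the point x, -y, -z); pixel columns grow to the right and rows downward; lengths in m; the calibration is good to about 2 mm. A picture is of the moment at which its call begins. camera_info takes no time and is no camera call.
- close_job(): hands the job in; it is judged then, once.
Trained networks look in the newest picture that a camera, given by its name, has taken for a name from the list of things; names that differ only in an ending like _2 or _b are one class to them, and where a whole thing is asked for, a point or a joint stands for the part that bears it (a point fixed in the world has none). Each returns a list of dicts, best first, with "p" (0 to 1); they miss things now and then, are a little off and sometimes report something else, mostly with a low value. They report only what shows in the picture. A call takes as long as a camera call.
- boxes_of(camera, name): "pixel" ([column, row] in pixels, amid what is visible of it).
- mark_of(camera, name): "pixel" ([column, row] in pixels: a listed point, or the origin of a listed thing).
The state is a dict: "t": time; "joint_pos": joint angles; "joint_velocities": joint speeds; "tau": joint torques, N m; "tool_pos": TCP position; "eef_rot": TCP orientation; "wrist_force": force on the tool from outside, world axes, zero at the start; "moment": the same for the moment, N m; "grip_width": finger opening in m; "gripper_force": force on a finger pad.
Only numpy, scipy, OpenCV 4.12 (cv2) and the standard library are available. Lean on these libraries where they do the work, as an engineer would, in place of code of your own. Each camera call takes 0.05 s, during which the arm holds its last target. There are 200 camera calls.

## Working session

There is one attempt and no reset: what is moved stays moved. The work goes in short steps, Python scripts to look and compute and a tool call to move; the robot and the scene stay as the last step left them, time stands still between calls to the robot, and variables do not carry over. Pictures are saved under pics/ and viewed, at most 10 in all, crops included, and the job is handed in when it is done.

Besides the shell and the picture viewer there is one more tool, called as name(argument=value, ...), one argument or row to a line, values as JSON. send_rows: Moves the arm, as the interface text tells. Its arguments: {"type":"object","properties":{"increments":{"type":"array"},"newtons":{"type":"number"}},"required":["increments"]}

```bash
ls; mkdir -p pics; cat > h.py <<'E'
from station import *
import numpy as np, cv2
from scipy.spatial.transform import Rotation as R
def ray(cam,px):
    c=camera_info(cam);K=np.array(c["intrinsics"]);D=np.array(c["distortion"],float)
    u=cv2.undistortPoints(np.array([[px]],float),K,D)[0,0]
    return np.array(c["xyz"]),R.from_quat(c["orientation"]).apply([u[0],-u[1],-1])
def onz(cam,px,z):
    o,d=ray(cam,px);return o+d*(z-o[2])/d[2]
def tri(p1,p2):
    (o1,d1),(o2,d2)=ray("side",p1),ray("top",p2)
    s=np.linalg.lstsq(np.c_[d1,-d2],o2-o1,rcond=None)[0]
    a,b=o1+s[0]*d1,o2+s[1]*d2
    return (a+b)/2,np.linalg.norm(a-b)
def proj(cam,p):
    c=camera_info(cam);K=np.array(c["intrinsics"]);D=np.array(c["distortion"],float)
    q=R.from_quat(c["orientation"]).inv().apply(np.array(p)-c["xyz"])*[1,-1,-1]
    return cv2.projectPoints(q.reshape(1,1,3),np.zeros(3),np.zeros(3),K,D)[0][0,0]
def save(cam,name):
    im=grab_frame(cam);cv2.imwrite("pics/"+name,im[:,:,::-1]);return im
E
python3 - <<'E'
from h import *
np.set_printoptions(precision=4,suppress=True)
save("side","s0.png");save("top","t0.png")
for c in("side","top"):
    i=camera_info(c);print(c,i["xyz"],i["orientation"],i["distortion"])
s=get_state();print({k:s[k] for k in("t","tool_pos","eef_rot","grip_width","wrist_force")})
import station
print([k for k in dir(station) if k[0]!="_"], globals().get("finger_overhang"))
for n in["bottle_mid","cup_floor","bottle_ring","stamp_mid","mixer","glue_stick","coin_tube","staple_box","tape_roll"]:
    m={c:mark_of(c,n)[:2] for c in("side","top")}
    print(n,[[(np.round(x["pixel"],1),round(x["p"],2)) for x in m[c]] for c in m])
    if m["side"] and m["top"]: print("   ",*tri(m["side"][0]["pixel"],m["top"][0]["pixel"]))
E
```

```text
pics
side [0.3102 0.8358 0.5708] [-0.085   0.499   0.8482 -0.156 ] [-0.0604  0.      0.      0.      0.    ]
top [0.409  0.0044 1.214 ] [ 0.0657 -0.0562 -0.7     0.7088] [0.0698 0.     0.     0.     0.    ]
{'t': 0.1, 'tool_pos': array([ 0.1385, -0.5317,  0.2386]), 'eef_rot': array([ 0.9919,  0.1271, -0.    , -0.0008]), 'grip_width': 0.08524161360314092, 'wrist_force': array([-0.5312,  0.4302, -0.1507])}
['MotionError', 'boxes_of', 'camera_info', 'close_job', 'finger_overhang', 'get_state', 'grab_frame', 'mark_of'] 0.008
bottle_mid [[(array([398.7, 261.8]), 0.62)], [(array([348.2, 326.8]), 0.63)]]
    [ 0.4425 -0.038   0.0285] 0.0003153485791953369
cup_floor [[], [(array([459.2, 254. ]), 0.89), (array([351.2, 324.7]), 0.2)]]
bottle_ring [[(array([284.1, 311.5]), 0.96)], [(array([236.2, 235.1]), 0.74), (array([458.6, 256.4]), 0.21)]]
    [0.6213 0.1882 0.0061] 0.005338923179382911
stamp_mid [[(array([250.1, 321.8]), 0.87)], [(array([181.4, 225.8]), 0.68), (array([449.7, 257.4]), 0.59)]]
    [0.6341 0.2897 0.0533] 0.0029555033519916897
mixer [[(array([362.5, 225.7]), 0.93)], [(array([449.4, 256.9]), 0.63)]]
    [ 0.5843 -0.2439 -0.009 ] 0.004724539415304421
glue_stick [[(array([276.7, 272.5]), 0.92)], [(array([299.4, 202.6]), 0.65)]]
    [0.6936 0.0623 0.0014] 0.0006975843194368047
coin_tube [[(array([286.6, 258.8]), 0.5)], [(array([332.5, 201.6]), 0.59)]]
    [ 0.6987 -0.0054 -0.0033] 0.0015043173005178767
staple_box [[(array([304.9, 248.6]), 0.87)], [(array([362.4, 215.4]), 0.84)]]
    [ 0.6736 -0.0662 -0.0042] 0.007844661724859509
tape_roll [[], [(array([233.2, 163.1]), 0.97)]]
```

View pics/s0.png

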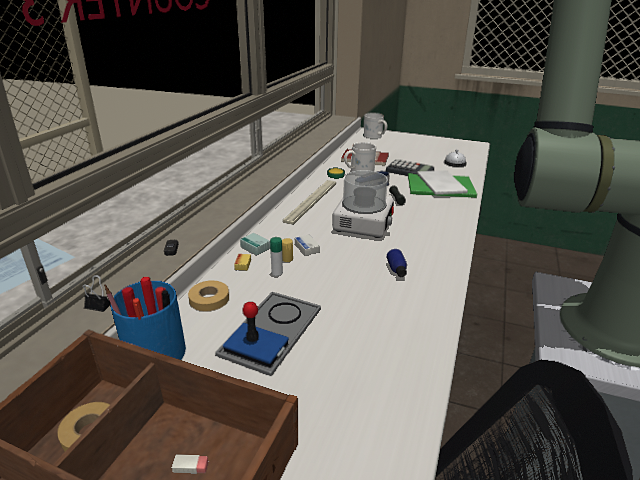

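View pics/t0.png

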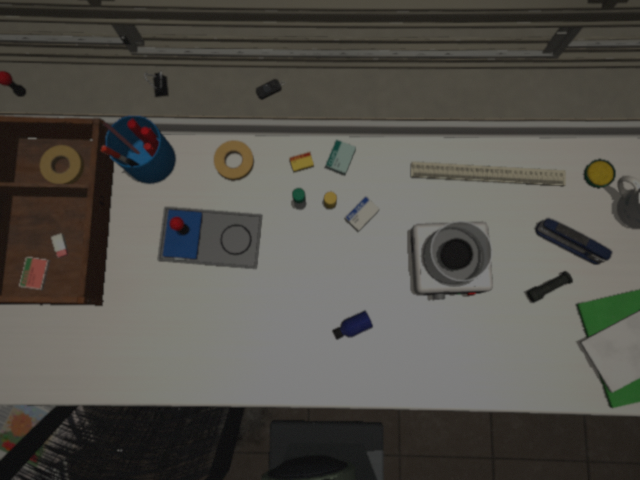

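The side view shows the bottle at about (398,262), the ring at (285,312) and the mixer at (362,215). In the top view the bottle runs from its base at (370,318) to its cap at (337,333). The ring is at (236,239) and the cup at (456,254). Next I'll measure the bottle axis, cup and ring.

```bash
cat > m.py <<'E'
from h import *
np.set_printoptions(precision=4,suppress=True)
im=cv2.imread("pics/t0.png").astype(int)
x0,x1,y0,y1=320,390,300,350
c=im[y0:y1,x0:x1];m=(c.max(2)<125)&(c[...,2]<75)
m=(c[...,2]<70).astype(np.uint8)
n,l,st,_=cv2.connectedComponentsWithStats(m);k=1+st[1:,4].argmax()
ys,xs=np.nonzero(l==k)
P=np.array([onz("top",(x+x0,y+y0),.0185)[:2] for x,y in zip(xs,ys)])
blue=np.array([c[y,x,0]-c[y,x,2]>35 for x,y in zip(xs,ys)])
print(len(P),blue.sum())
mu=P.mean(0);w,v=np.linalg.eigh(np.cov((P-mu).T));a=v[:,1];a=a*np.sign(a[1])
s=(P-mu)@a;t=(P-mu)@[-a[1],a[0]]
print("axis",a,np.degrees(np.arctan2(a[1],a[0])),"len",s.min(),s.max(),"wid",t.min(),t.max(),"blue s",s[blue].min(),s[blue].max())
for b in np.arange(-.04,.05,.008):
    q=t[(s>=b)&(s<b+.008)]
    if len(q):print(round(b,3),q.min(),q.max())
print("base",mu+a*s.min(),"cap",mu+a*s.max())
for z in(.05,.055,.06,.065): print(z,onz("top",(459,254),z))
print("ring",onz("top",(236.2,239),.004),onz("side",(284.1,313),.004))
for cam,(a0,a1,b0,b1),f,o in(("top",(400,505,205,305),5,"ct.png"),("side",(320,410,160,245),6,"cs.png")):
    i=cv2.imread("pics/%s0.png"%cam[0])[b0:b1,a0:a1];cv2.imwrite("pics/"+o,cv2.resize(i,None,fx=f,fy=f,interpolation=2))
E
python3 m.py
```

```text
618 141
axis [-0.4232  0.9061] 115.03445168908665 len -0.034005535512588496 0.0414117360444768 wid -0.01792434851172443 0.01749167889494525 blue s -0.03127253253450004 0.01335778874703633
-0.04 -0.01579894117714517 0.016038637714292293
-0.032 -0.017402807334140673 0.017128790935675306
-0.024 -0.017091807144488196 0.017421071276602435
-0.016 -0.01758416953972435 0.016770667814015074
-0.008 -0.01742994255093547 0.01706039776902321
0.0 -0.01792434851172443 0.01734836093662289
0.008 -0.01777119916738439 0.01749167889494525
0.016 -0.01491027387589966 0.015104060788887999
0.024 -0.009504545935224522 0.009528687224777807
0.032 -0.00920639443881516 0.009815238599421992
0.04 -0.006363520448831236 0.008221485280436529
base [ 0.46   -0.0791] cap [ 0.4281 -0.0108]
0.05 [ 0.5839 -0.25    0.05  ]
0.055 [ 0.5832 -0.2489  0.055 ]
0.06 [ 0.5824 -0.2478  0.06  ]
0.065 [ 0.5817 -0.2467  0.065 ]
ring [0.6162 0.189  0.004 ] [0.6177 0.1899 0.004 ]
```

View pics/ct.png

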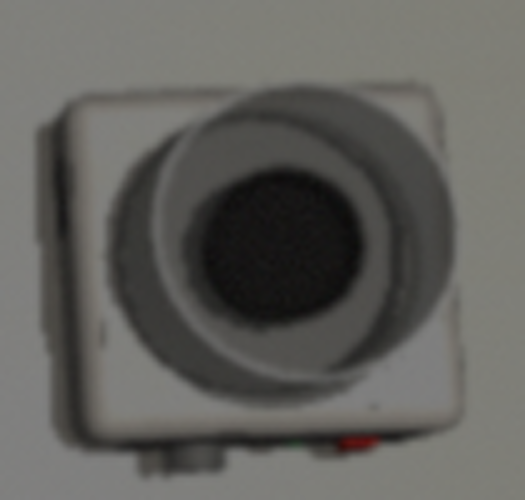

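View pics/cs.png

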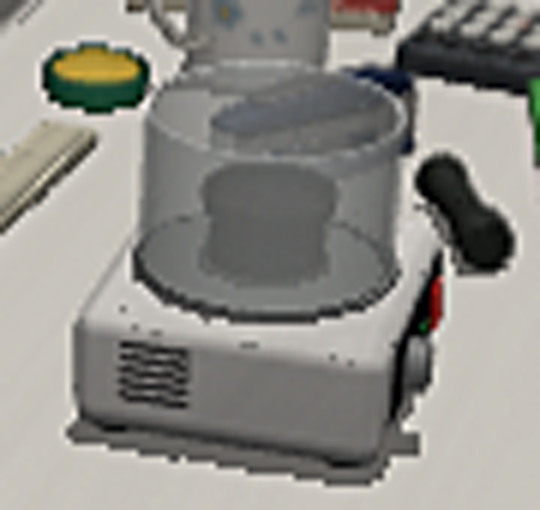

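The crops show the cup on a pedestal inside the guard. The cup rim centre is at crop (283,246) in the top view and (269,190) in the side view. The guard edge centre is at (303,234) and (277,111).

```bash
python3 - <<'E'
from h import *
np.set_printoptions(precision=4,suppress=True)
T=lambda x,y:(400+x/5-.4,205+y/5-.4)
S=lambda x,y:(320+x/6-.4,160+y/6-.4)
print("rim",*tri(S(269,190),T(283,246)))
print("edge",*tri(S(277,111),T(303,234)))
print("guard base",onz("top",T(251,257),.06), onz("side",S(266,268),.06))
for z in(.08,.087,.095):print(z,onz("top",T(283,246),z),onz("side",S(269,190),z))
# tool yaw
s=get_state();r=R.from_quat(s["eef_rot"]).as_matrix();print(r)
# moves: grasp point s=70 from base
a=np.array([-.4232,.9061]);base=np.array([.460,-.0791]);cap=np.array([.4281,-.0108])
c=(base+cap)/2; g=c+a*(.070-.038);print("centre",c,"grasp",g)
d=np.r_[g,.12]-s["tool_pos"];print("tool shift",r.T@d)
E
```

```text
rim [ 0.5787 -0.2346  0.096 ] 0.0028268423618160346
edge [ 0.5775 -0.2339  0.1327] 0.002442943406702742
guard base [ 0.5783 -0.2303  0.06  ] [ 0.5789 -0.233   0.06  ]
0.08 [ 0.5797 -0.2382  0.08  ] [ 0.5893 -0.2706  0.08  ]
0.087 [ 0.5787 -0.2367  0.087 ] [ 0.5853 -0.2548  0.087 ]
0.095 [ 0.5775 -0.235   0.095 ] [ 0.5808 -0.2368  0.095 ]
[[ 0.9677  0.252  -0.    ]
 [ 0.252  -0.9677 -0.    ]
 [-0.      0.     -1.    ]]
centre [ 0.4441 -0.045 ] grasp [ 0.4305 -0.016 ]
tool shift [ 0.4126 -0.4261  0.1193]
```

send_rows(
  increments=[
    [0,0.413,-0.426,0.05,-1.753],
    [0,0.413,-0.426,0.05,-1.753],
    [0,0.413,-0.426,0.05,-1.753],
    [0,0.413,-0.426,0.05,-1.753],
    [0,0.413,-0.426,0.05,-1.753],
    [0,0.413,-0.426,0.05,-1.753],
    [0,0.413,-0.426,0.05,-1.753],
    [0,0.413,-0.426,0.05,-1.753],
    [0,0.413,-0.426,0.1,-1.753],
    [0,0.413,-0.426,0.12,-1.753],
  ],
  newtons=30,
)

```text
t: 2.25
tool_pos: [0.4335, -0.0142, 0.1196]
eef_rot: [0.535, 0.845, 0.001, 0.002]
wrist_force: [0.9, -0.8, 0.1]
grip_width: 0.0851
gripper_force: 0.0
```

```bash
cat > go.py <<'E'
import sys
from h import *
np.set_printoptions(precision=4,suppress=True)
def to(x,y,z,yaw=None):
    s=get_state();r=R.from_quat(s["eef_rot"]).as_matrix();cur=np.degrees(np.arctan2(r[1,0],r[0,0]))
    print("t",s["t"],"pos",s["tool_pos"],"yaw",cur,"q6",s["joint_pos"][5],"F",s["wrist_force"],"w",s["grip_width"])
    print("shift",r.T@(np.array([x,y,z])-s["tool_pos"]),"spin",None if yaw is None else np.radians(cur-yaw))
E
python3 - <<'E'
from go import *
to(.4305,-.016,.0185,115)
im=cv2.imread("pics/s0.png").copy()
a=np.array([-.4232,.9061]);c=np.array([.4441,-.045]);p=np.array([.9061,.4232])
for s in(-.038,.007,.022,.038):
    r=.0185 if s<.01 else .0105
    for k in(-1,1):
        q=c+a*s+p*k*r; u=proj("side",[*q,.0185]);cv2.circle(im,tuple(int(round(v*16))for v in u),8,(0,255,255),-1,shift=4)
    print(s,proj("side",[*(c+a*s),.0185]))
cv2.imwrite("pics/chk.png",cv2.resize(im[235:290,370:430],None,fx=8,fy=8,interpolation=2))
E
```

```text
t 2.25 pos [ 0.4335 -0.0142  0.1196] yaw 115.29915789790245 q6 0.9259473279941592 F [ 0.927  -0.8492  0.1234] w 0.08508004864529002
shift [-0.     -0.0039  0.1011] spin 0.005221290301742734
-0.038 [394.5642 255.056 ]
0.007 [399.0195 265.58  ]
0.022 [400.579  269.2667]
0.038 [402.2861 273.3038]
```

View pics/chk.png

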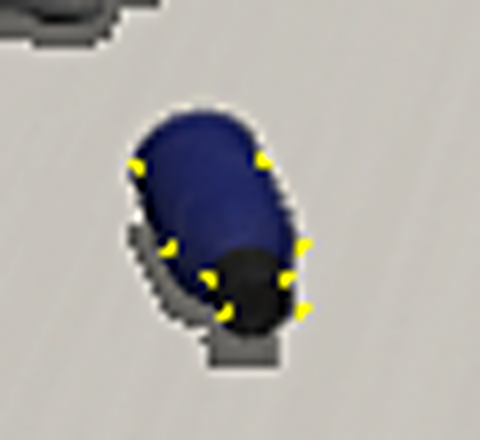

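send_rows(
  increments=[
    [0,0,-0.003,0.06,0.005],
    [0,0,-0.003,0.101,0.005],
    [0,0,-0.003,0.101,0.005],
    [0,0,-0.003,0.101,0.005],
    [120,0,-0.003,0.101,0.005],
    [180,0,-0.003,0.101,0.005],
    [255,0,-0.003,0.101,0.005],
    [255,0,-0.003,0.101,0.005],
    [255,0,-0.003,0.101,0.005],
    [255,0,-0.003,0.101,0.005],
  ],
  newtons=30,
)

```text
t: 3.5
tool_pos: [0.4285, -0.0171, 0.0184]
eef_rot: [0.539, 0.842, 0.0, 0.0]
wrist_force: [0.9, 0.1, 1.2]
grip_width: 0.0197
gripper_force: 29.4
```

```bash
python3 - <<'E'
from go import *
to(.4305,-.016,.0185,115)
save("side","s1.png");i=cv2.imread("pics/s1.png")[215:300,350:450];cv2.imwrite("pics/s1c.png",cv2.resize(i,None,fx=6,fy=6,interpolation=2))
# arc: tool x toward cap(+a). base pivot; s=70
L,r=.070,.0185
for th in np.radians([0,15,30,45,60,75,90]):
    print(np.degrees(th),L*np.cos(th)-r*np.sin(th)-L, L*np.sin(th)+r*np.cos(th)-r)
E
```

```text
t 3.5 pos [ 0.4285 -0.0171  0.0184] yaw 114.75482293225316 q6 0.9260864578213077 F [0.9043 0.1426 1.1547] w 0.01966906030386505
shift [ 0.0002  0.0023 -0.0001] spin -0.004279147082567509
0.0 0.0 0.0
14.999999999999998 -0.007173344494161862 0.017486960943524216
29.999999999999996 -0.018628221735089295 0.03252146997001211
45.0 -0.0335840007688928 0.044078950135009454
59.99999999999999 -0.05102146997001211 0.0513717782649107
75.0 -0.06975229462917132 0.05390296017463142
90.0 -0.0885 0.051500000000000004
```

View pics/s1c.png

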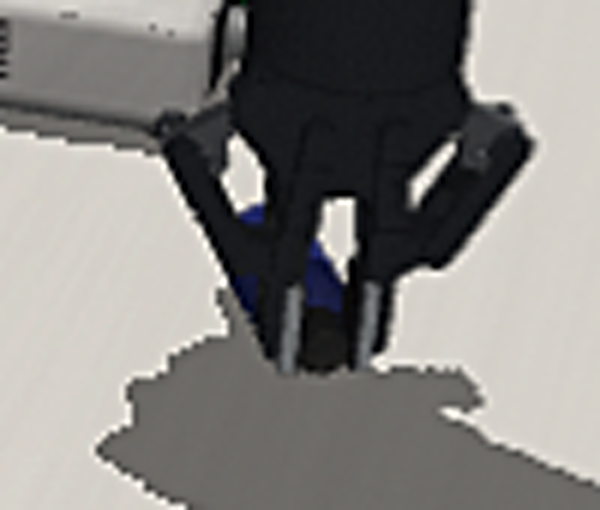

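Cap is gripped between the pads (opening 19.7 mm). I'll lift with the minimum grip to see whether the bottle pivots by its own weight.

send_rows(
  increments=[
    [255,0,0,0,0],
    [255,-0.002,0,-0.005,0],
    [255,-0.004,0,-0.01,0],
    [255,-0.007,0,-0.016,0],
    [255,-0.012,0,-0.023,0],
    [255,-0.018,0,-0.031,0],
    [255,-0.025,0,-0.037,0],
    [255,-0.033,0,-0.043,0],
    [255,-0.033,0,-0.043,0],
  ],
  newtons=20,
)

```text
t: 4.68
tool_pos: [0.443, -0.0479, 0.0618]
eef_rot: [0.54, 0.842, 0.0, 0.001]
wrist_force: [0.2, -0.1, -0.7]
grip_width: 0.0196
gripper_force: 29.0
```

```bash
python3 - <<'E'
from go import *
to(.4305,-.016,.0185,115)
save("side","s2.png");i=cv2.imread("pics/s2.png")[205:290,350:450];cv2.imwrite("pics/s2c.png",cv2.resize(i,None,fx=6,fy=6,interpolation=2))
print(mark_of("side","bottle_mid"))
E
```

```text
t 4.675 pos [ 0.443  -0.0479  0.0618] yaw 114.6977776511558 q6 0.8660569665629756 F [ 0.2002 -0.0603 -0.6756] w 0.019590893893249455
shift [0.0342 0.002  0.0433] spin -0.00527477506044211
[{'pixel': [395.2, 237.9], 'p': 0.66}]
```

View pics/s2c.png

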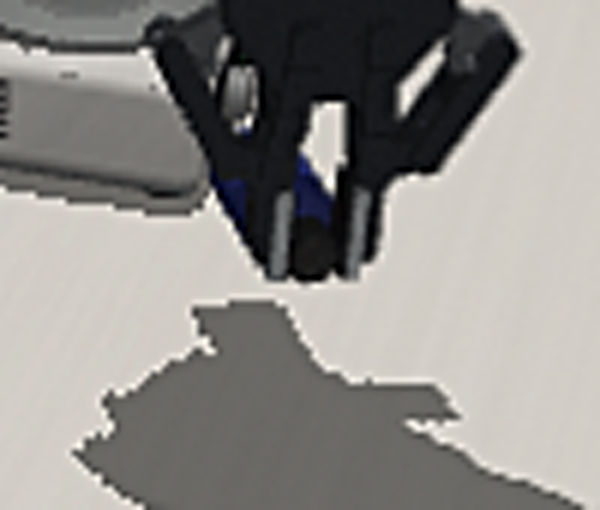

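send_rows(
  increments=[
    [250,0,0,0.01,0],
    [240,0,0,0.022,0],
    [230,0,0,0.022,0],
    [220,0,0,0.022,0],
    [215,0,0,0.022,0],
    [210,0,0,0.022,0],
    [210,0,0,0.022,0],
  ],
  newtons=20,
)

```text
t: 5.65
tool_pos: [0.4422, -0.0472, 0.0395]
eef_rot: [0.539, 0.842, 0.0, 0.0]
wrist_force: [-0.4, -0.7, -0.6]
grip_width: 0.0194
gripper_force: 29.0
```

```bash
python3 - <<'E'
from go import *
to(.4305,-.016,.0185,115)
print(mark_of("side","bottle_mid"), save("side","s3.png").shape,mark_of("side","bottle_mid"))
E
```

```text
t 5.65 pos [ 0.4422 -0.0472  0.0395] yaw 114.75043033364109 q6 0.8662202558718846 F [-0.4061 -0.6709 -0.6064] w 0.019426134735466685
shift [0.0332 0.0024 0.021 ] spin -0.004355812391066684
[{'pixel': [395.2, 237.9], 'p': 0.66}] (480, 640, 3) [{'pixel': [250.0, 322.7], 'p': 0.64}, {'pixel': [395.3, 248.1], 'p': 0.52}]
```

send_rows(
  increments=[
    [206,0,0,0,0],
    [204,0,0,0,0],
    [202,0,0,0,0],
    [202,0,0,0,0],
  ],
  newtons=20,
)

```text
t: 6.3
tool_pos: [0.4421, -0.0472, 0.0393]
eef_rot: [0.539, 0.842, 0.0, 0.0]
wrist_force: [-0.2, 0.7, -0.7]
grip_width: 0.0196
gripper_force: 29.0
```

send_rows(
  increments=[
    [200,0,0,0,0],
    [200,0,0,0,0],
  ],
)

```text
t: 6.55
tool_pos: [0.442, -0.0472, 0.0393]
eef_rot: [0.539, 0.842, 0.0, -0.0]
wrist_force: [0.1, -1.0, -0.3]
grip_width: 0.0199
gripper_force: 29.0
```

send_rows(
  increments=[
    [198,0,0,0,0],
    [198,0,0,0,0],
  ],
)

```text
t: 6.8
tool_pos: [0.442, -0.0471, 0.0393]
eef_rot: [0.539, 0.842, 0.0, -0.0]
wrist_force: [-1.1, 0.3, -1.2]
grip_width: 0.0199
gripper_force: 29.0
```

send_rows(
  increments=[
    [198,0,0,0.015,0],
    [196,0,0,0.015,0],
    [196,0,0,0.015,0],
  ],
)

```text
t: 7.18
tool_pos: [0.442, -0.0472, 0.0245]
eef_rot: [0.539, 0.842, -0.0, -0.0]
wrist_force: [0.7, 0.3, -1.0]
grip_width: 0.0201
gripper_force: 26.3
```

send_rows(
  increments=[
    [194,0,0,0,0],
    [194,0,0,0,0],
  ],
)

```text
t: 7.42
tool_pos: [0.4423, -0.0472, 0.0246]
eef_rot: [0.539, 0.842, 0.0, 0.0]
wrist_force: [-0.4, 0.1, -0.8]
grip_width: 0.0205
gripper_force: 15.2
```

send_rows(
  increments=[
    [192,0,0,0,0],
    [192,0,0,0,0],
  ],
)

```text
t: 7.68
tool_pos: [0.4422, -0.0472, 0.0244]
eef_rot: [0.539, 0.842, 0.0, 0.0]
wrist_force: [0.2, 0.0, -0.8]
grip_width: 0.0213
gripper_force: 4.7
```

send_rows(
  increments=[
    [190,0,0,0,0],
    [190,0,0,0,0],
  ],
)

```text
t: 7.92
tool_pos: [0.4421, -0.0472, 0.0243]
eef_rot: [0.539, 0.842, -0.0, 0.0]
wrist_force: [-0.1, -0.6, -0.1]
grip_width: 0.0217
gripper_force: 0.5
```

send_rows(
  increments=[
    [188,0,0,0.005,0],
    [188,0,0,0.005,0],
    [192,0,0,0.005,0],
    [192,0,0,0.005,0],
    [192,0,0,0,0],
    [192,-0.002,0,-0.005,0],
    [192,-0.004,0,-0.01,0],
    [192,-0.005,0,-0.014,0],
    [192,-0.005,0,-0.014,0],
  ],
)

```text
t: 9.05
tool_pos: [0.4446, -0.0519, 0.0388]
eef_rot: [0.539, 0.842, 0.0, 0.001]
wrist_force: [-0.1, 0.2, -0.3]
grip_width: 0.0211
gripper_force: 0.0
```

```bash
python3 - <<'E'
from go import *
to(.4305,-.016,.0185,115)
save("side","s4.png");i=cv2.imread("pics/s4.png")[205:290,350:450];cv2.imwrite("pics/s4c.png",cv2.resize(i,None,fx=6,fy=6,interpolation=2))
E
```

```text
t 9.05 pos [ 0.4446 -0.0519  0.0388] yaw 114.74132496590121 q6 0.8575577467298566 F [-0.0576  0.1974 -0.297 ] w 0.021079523076706283
shift [0.0386 0.0022 0.0202] spin -0.004514731037732422
```

View pics/s4c.png

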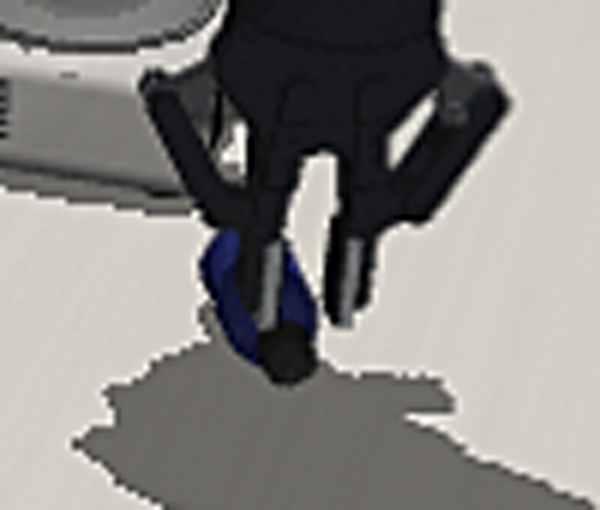

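The view shows the bottle lying again, its cap at crop (287,352), with the right finger off it: it slipped out. At light grip the force follows the closure count, which gives me a way to let it pivot. I'll clear the view and measure again.

send_rows(
  increments=[
    [192,0,0,-0.05,0],
    [192,0.06,0,-0.1,0],
    [100,0.12,0,-0.1,0],
    [0,0.14,0,-0.1,0],
    [0,0.14,0,-0.1,0],
    [0,0.14,0,-0.1,0],
  ],
)

```text
t: 9.85
tool_pos: [0.3859, 0.0751, 0.1382]
eef_rot: [0.539, 0.842, -0.0, 0.0]
wrist_force: [-0.6, -0.2, 0.8]
grip_width: 0.0853
gripper_force: 0.0
```

```bash
cat > bm.py <<'E'
from go import *
def bottle(z=.0185):
    im=grab_frame("top")[:,:,::-1].astype(int)
    cv2.imwrite("pics/tb.png",im)
    m=mark_of("top","bottle_mid");print(m[:2])
    x0,y0=320,295;c=im[y0:360,x0:400]
    bl=(c[...,0]-c[...,2]>25)&(c[...,2]<70)
    n,l,st,ce=cv2.connectedComponentsWithStats(bl.astype(np.uint8));k=1+st[1:,4].argmax();bc=ce[k]
    d=(c[...,2]<70).astype(np.uint8)
    n,l,st,_=cv2.connectedComponentsWithStats(d)
    ys,xs=np.nonzero(bl); k=np.bincount(l[ys,xs]).argmax()
    ys,xs=np.nonzero(l==k);print(len(xs),"touches",xs.min(),xs.max(),ys.min(),ys.max())
    P=np.array([onz("top",(x+x0,y+y0),z)[:2] for x,y in zip(xs,ys)])
    mu=P.mean(0);w,v=np.linalg.eigh(np.cov((P-mu).T));a=v[:,1];a=a*np.sign(a[1])
    s=(P-mu)@a;t=(P-mu)@[-a[1],a[0]];yaw=np.degrees(np.arctan2(a[1],a[0]))
    ctr=mu+a*(s.min()+s.max())/2
    print("yaw",yaw,"len",s.max()-s.min(),"wid",t.max()-t.min(),"ctr",ctr)
    return ctr,a,yaw
E
python3 - <<'E'
from bm import *
c,a,y=bottle();g=c+a*.032;print(g);to(*g,.0185,y)
E
```

```text
[{'pixel': [365.4, 319.3], 'p': 0.91}]
612 touches 27 66 9 36
yaw 116.16292730038715 len 0.07549278676277242 wid 0.035349800409022705 ctr [ 0.4577 -0.0723]
[ 0.4436 -0.0436]
t 9.95 pos [0.3861 0.0747 0.1381] yaw 114.67397471051028 q6 1.1432551556599702 F [-0.6373 -0.391   0.5451] w 0.08545902636464733
shift [-0.1315  0.0029  0.1197] spin -0.02598712509944824[ WARN:0@0.787] global loadsave.cpp:1063 imwrite_ Unsupported depth image for selected encoder is fallbacked to CV_8U.
```

send_rows(
  increments=[
    [0,-0.065,0.003,0.03,-0.026],
    [0,-0.131,0.003,0.05,-0.026],
    [0,-0.131,0.003,0.1,-0.026],
    [0,-0.131,0.003,0.12,-0.026],
    [0,-0.131,0.003,0.12,-0.026],
    [120,-0.131,0.003,0.12,-0.026],
    [190,-0.131,0.003,0.12,-0.026],
    [198,-0.131,0.003,0.12,-0.026],
    [198,-0.131,0.003,0.12,-0.026],
    [198,-0.131,0.003,0.12,-0.026],
  ],
  newtons=20,
)

```text
t: 11.2
tool_pos: [0.4435, -0.0421, 0.0187]
eef_rot: [0.528, 0.849, 0.0, 0.0]
wrist_force: [0.4, 0.8, 2.1]
grip_width: 0.0198
gripper_force: 19.6
```

send_rows(
  increments=[
    [198,-0.002,0,-0.005,0],
    [198,-0.006,0,-0.015,0],
    [198,-0.008,0,-0.02,0],
    [198,-0.008,0,-0.02,0],
    [196,-0.008,0,-0.02,0],
    [196,-0.008,0,-0.02,0],
  ],
)

```text
t: 11.95
tool_pos: [0.4463, -0.0493, 0.038]
eef_rot: [0.528, 0.849, -0.0, -0.0]
wrist_force: [0.8, -0.1, -0.9]
grip_width: 0.0201
gripper_force: 19.6
```

```bash
python3 - <<'E'
from go import *
s=get_state();print(s["tool_pos"],s["moment"],s["wrist_force"],s["tau"],s["gripper_force"])
grab_frame("side");print(mark_of("side","bottle_mid")[:2])
E
```

```text
[ 0.4463 -0.0493  0.038 ] [ 0.043   0.023  -0.0055] [ 0.7768 -0.0976 -0.8564] [ -0.0291 -39.2834  16.9758  -0.0251  -0.0274   0.    ] 19.599359929561615
[{'pixel': [394.0, 245.6], 'p': 0.72}]
```

send_rows(
  increments=[
    [195,0,0,0,0],
    [194,0,0,0,0],
    [194,0,0,0,0],
  ],
)

```text
t: 12.42
tool_pos: [0.4466, -0.0494, 0.0383]
eef_rot: [0.528, 0.849, -0.0, -0.0]
wrist_force: [0.7, 0.2, -1.0]
grip_width: 0.0208
gripper_force: 8.3
```

send_rows(
  increments=[
    [193,0,0,0,0],
    [193,0,0,0,0],
    [193,0,0,0,0],
  ],
)

```text
t: 12.8
tool_pos: [0.4467, -0.0495, 0.0383]
eef_rot: [0.528, 0.849, -0.0, 0.0]
wrist_force: [-0.8, 0.4, -1.2]
grip_width: 0.0209
gripper_force: 2.8
```

```bash
python3 - <<'E'
from go import *
s=get_state();print(s["tool_pos"],s["moment"],s["wrist_force"],s["gripper_force"])
grab_frame("side");print(mark_of("side","bottle_mid")[:2])
a=np.array([-.441,.8975])
for th in(0,10,20,30):
    t=np.radians(th);print(th,proj("side",[*(s["tool_pos"][:2]-a*.032*np.cos(t)),s["tool_pos"][2]-.032*np.sin(t)]))
E
```

```text
[ 0.4467 -0.0495  0.0383] [-0.0726 -0.0546  0.0096] [-0.8113  0.4127 -1.2238] 2.816820591688156
[{'pixel': [394.2, 250.1], 'p': 0.56}]
0 [394.9597 247.8381]
10 [394.7891 250.0401]
20 [394.7258 252.384 ]
30 [394.7712 254.8041]
```

The mark dropped from row 245.6 to 250.1, so the bottle is pivoting about 17° onto its base edge at a 2.8 N grip. I'll follow the arc.

send_rows(
  increments=[
    [193,-0.003,0,-0.004,0],
    [193,-0.006,0,-0.008,0],
    [193,-0.01,0,-0.0125,0],
    [193,-0.015,0,-0.0165,0],
    [193,-0.02,0,-0.0205,0],
    [193,-0.025,0,-0.024,0],
    [193,-0.025,0,-0.024,0],
    [193,-0.025,0,-0.024,0],
  ],
)

```text
t: 13.9
tool_pos: [0.4577, -0.0719, 0.0622]
eef_rot: [0.528, 0.849, 0.0, 0.0]
wrist_force: [0.5, -0.4, 0.3]
grip_width: 0.0207
gripper_force: 2.8
```

```bash
cat > ang.py <<'E'
from go import *
s=get_state();print(s["tool_pos"],s["wrist_force"],s["gripper_force"],s["grip_width"])
grab_frame("side");print(mark_of("side","bottle_mid")[:2])
a=np.array([-.441,.8975])
for th in range(0,91,15):
    t=np.radians(th);print(th,proj("side",[*(s["tool_pos"][:2]-a*.032*np.cos(t)),s["tool_pos"][2]-.032*np.sin(t)]))
E
python3 ang.py
```

```text
[ 0.4577 -0.0719  0.0622] [ 0.4958 -0.4483  0.2542] 2.804158329963684 0.020745635802136137
[{'pixel': [393.6, 241.9], 'p': 0.55}]
0 [393.3147 233.4237]
15 [393.1076 236.7946]
30 [393.1384 240.3809]
45 [393.4046 243.9587]
60 [393.8902 247.3047]
75 [394.5668 250.206 ]
90 [395.394  252.4708]
```

send_rows(
  increments=[
    [193,-0.006,0,-0.003,0],
    [193,-0.0115,0,-0.0055,0],
    [193,-0.0175,0,-0.0073,0],
    [193,-0.024,0,-0.0085,0],
    [193,-0.03,0,-0.0094,0],
    [193,-0.036,0,-0.0098,0],
    [193,-0.036,0,-0.0098,0],
  ],
)

```text
t: 14.88
tool_pos: [0.4739, -0.1046, 0.0721]
eef_rot: [0.528, 0.849, -0.0, 0.0]
wrist_force: [-0.1, 0.5, -0.5]
grip_width: 0.0209
gripper_force: 2.6
```

```bash
python3 ang.py
```

```text
[ 0.4739 -0.1046  0.0721] [-0.117   0.5435 -0.4544] 2.631116397678852 0.02091893957665008
[{'pixel': [390.6, 236.6], 'p': 0.67}]
0 [389.9698 222.367 ]
15 [389.7786 225.6862]
30 [389.8133 229.1946]
45 [390.0709 232.6729]
60 [390.5363 235.9033]
75 [391.1819 238.6797]
90 [391.9691 240.818 ]
```

send_rows(
  increments=[
    [193,-0.006,0,0,0],
    [193,-0.012,0,0.001,0],
    [193,-0.018,0,0.002,0],
    [193,-0.022,0,0.003,0],
    [193,-0.025,0,0.0035,0],
    [193,-0.025,0,0.0035,0],
    [193,-0.025,0,0.0035,0],
  ],
)

```text
t: 15.85
tool_pos: [0.4848, -0.1266, 0.0687]
eef_rot: [0.528, 0.849, 0.0, 0.0]
wrist_force: [0.2, 0.8, 3.4]
grip_width: 0.0206
gripper_force: 3.2
```

```bash
python3 ang.py; python3 - <<'E'
import cv2
from h import *
save("side","s5.png");i=cv2.imread("pics/s5.png")[185:285,340:440];cv2.imwrite("pics/s5c.png",cv2.resize(i,None,fx=6,fy=6,interpolation=2))
E
```

```text
[ 0.4848 -0.1266  0.0687] [0.2492 0.7869 3.426 ] 3.1691457331180573 0.020631677960709315
[{'pixel': [388.5, 238.2], 'p': 0.95}, {'pixel': [211.4, 300.0], 'p': 0.43}]
0 [387.434  218.9507]
15 [387.254  222.2113]
30 [387.2906 225.6511]
45 [387.5409 229.0546]
60 [387.9898 232.2083]
75 [388.6108 234.9106]
90 [389.3667 236.982 ]
```

View pics/s5c.png

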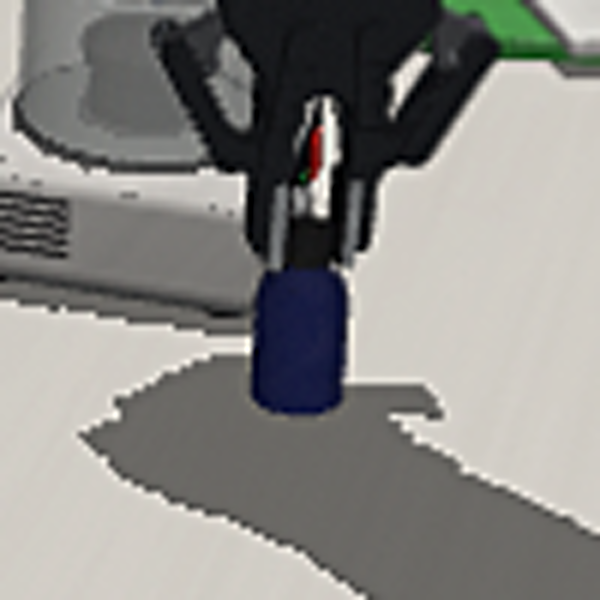

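The bottle stands upright, base at crop (300,400), held at the cap. Letting go and rising.

send_rows(
  increments=[
    [191,0,0,-0.001,0],
    [185,0,0,-0.001,0],
    [150,0,0,-0.001,0],
    [100,0,0,-0.001,0],
    [60,0,0,-0.001,0],
    [60,0,0,-0.04,0],
    [60,0.04,0,-0.09,0],
    [60,0.1,0,-0.1,0],
    [60,0.14,0,-0.1,0],
    [60,0.14,0,-0.1,0],
  ],
)

```text
t: 17.25
tool_pos: [0.4211, 0.0009, 0.1688]
eef_rot: [0.527, 0.85, -0.0, -0.0]
wrist_force: [0.7, -0.0, 0.7]
grip_width: 0.0654
gripper_force: 0.0
```

```bash
python3 - <<'E'
from go import *
im=grab_frame("top");grab_frame("side")
mt=mark_of("top","bottle_mid");ms=mark_of("side","bottle_mid");print(mt[:2],ms[:2],boxes_of("top","bottle_mid")[:2])
if mt and ms:print(tri(ms[0]["pixel"],mt[0]["pixel"]))
p=proj("top",[.4848,-.1266,.076]);print(p)
x0,y0=int(p[0])-25,int(p[1])-25
c=im[y0:y0+50,x0:x0+50].astype(int);m=(c.max(2)<50).astype(np.uint8)
n,l,st,ce=cv2.connectedComponentsWithStats(m)
for k in range(1,n):
    if st[k,4]>15:
        q=ce[k]+[x0,y0];print(st[k],q,onz("top",q,.076))
d=(c[...,0]<70).astype(np.uint8);n,l,st,ce=cv2.connectedComponentsWithStats(d);print(st[1:],ce[1:]+[x0,y0])
to(.4848,-.1266,.0695,115)
cv2.imwrite("pics/u.png",cv2.resize(im[y0:y0+50,x0:x0+50,::-1],None,fx=8,fy=8))
E
```

```text
[{'pixel': [392.2, 305.9], 'p': 0.7}] [{'pixel': [389.6, 237.9], 'p': 0.6}] [{'pixel': [392.9, 305.8], 'p': 0.54}]
(array([ 0.4832, -0.1223,  0.0368]), np.float64(9.479031460040429e-05))
[396.7741 303.7666]
[ 0 18  9  4 18] [375.1667 297.    ] [ 0.4968 -0.0865  0.076 ]
[  8  21  22  29 323] [388.3096 309.9009] [ 0.4732 -0.1108  0.076 ]
[[ 42   0   8  17  65]
 [  0  17  31  33 711]] [[415.2    286.4769]
 [382.948  310.2588]]
t 17.5 pos [ 0.4234 -0.0018  0.1685] yaw 116.16943936533413 q6 0.9351820336539409 F [ 0.2845 -0.9111 -0.4587] w 0.06519575163856066
shift [-0.139   0.      0.0991] spin 0.02041056732751337
```

send_rows(
  increments=[
    [60,0,0,0,-1.575],
    [60,0,0,0,-1.575],
    [60,-0.03,0,0,-1.575],
    [60,-0.06,0,0,-1.575],
    [60,-0.09,0,0,-1.575],
    [60,-0.12,0,0,-1.575],
    [60,-0.137,0,0,-1.575],
    [60,-0.137,0,0,-1.575],
    [60,-0.137,0,0,-1.575],
    [60,-0.137,0,0.03,-1.575],
  ],
)

```text
t: 18.75
tool_pos: [0.4855, -0.126, 0.1396]
eef_rot: [-0.228, 0.974, -0.001, 0.002]
wrist_force: [0.6, -0.1, -0.3]
grip_width: 0.0653
gripper_force: 0.0
```

```bash
python3 - <<'E'
from go import *
to(.4839,-.1248,.0700,206.16-360)
E
```

```text
t 18.75 pos [ 0.4855 -0.126   0.1396] yaw -153.60635838010694 q6 -0.861753851329786 F [ 0.5504 -0.1353 -0.3436] w 0.06532720908697724
shift [0.0011 0.002  0.0696] spin 0.0040778155368270405
```

send_rows(
  increments=[
    [60,0,0,0,0],
    [60,0,0,0.02,0],
    [60,0,0,0.02,0],
  ],
)

```text
t: 19.12
tool_pos: [0.4827, -0.1241, 0.1182]
eef_rot: [-0.229, 0.974, 0.001, -0.001]
wrist_force: [-0.6, 0.7, 0.6]
grip_width: 0.0653
gripper_force: 0.0
```

```bash
python3 - <<'E'
from go import *
to(.4839,-.1248,.0700,206.16-360)
E
```

```text
t 19.125 pos [ 0.4827 -0.1241  0.1182] yaw -153.56160260062194 q6 -0.8612482498853755 F [-0.5581  0.6768  0.5954] w 0.06529719940069219
shift [-0.0008 -0.0013  0.0482] spin 0.0048589512481368455
```

send_rows(
  increments=[
    [60,0,0,0.03,0],
    [60,0,0,0.048,0],
    [60,0,0,0.048,0],
    [130,0,0,0.048,0],
    [165,0,0,0.048,0],
    [180,0,0,0.048,0],
    [188,0,0,0.048,0],
    [194,0,0,0.048,0],
    [215,0,0,0.048,0],
    [255,0,0,0.048,0],
  ],
  newtons=50,
)

```text
t: 20.38
tool_pos: [0.4836, -0.1237, 0.0711]
eef_rot: [-0.229, 0.973, 0.0, 0.0]
wrist_force: [-1.6, 0.5, 4.6]
grip_width: 0.0187
gripper_force: 48.7
```

send_rows(
  increments=[
    [255,0,0,0,0],
    [255,0,0,0,0],
    [255,0,0,-0.04,0],
    [255,0,0,-0.1,0],
    [255,0,0,-0.13,0],
    [255,0,0,-0.13,0],
    [255,0,0,-0.13,0],
  ],
)

```text
t: 21.25
tool_pos: [0.4826, -0.1236, 0.1994]
eef_rot: [-0.229, 0.973, 0.0, -0.001]
wrist_force: [0.2, -0.1, -0.2]
grip_width: 0.0184
gripper_force: 49.4
```

```bash
python3 - <<'E'
from go import *
to(.5785,-.2345,.2)
s=get_state();print(s["gripper_force"])
im=grab_frame("top");grab_frame("side")
mt=mark_of("top","bottle_mid");ms=mark_of("side","bottle_mid");print(mt[:2],ms[:2])
p=s["tool_pos"];print(proj("side",p-[0,0,.032]))
if mt and ms:print(tri(ms[0]["pixel"],mt[0]["pixel"]))
E
```

```text
t 21.25 pos [ 0.4826 -0.1236  0.1994] yaw -153.5174642187853 q6 -0.8611895343620865 F [ 0.2412 -0.126  -0.1801] w 0.018354964096252497
shift [-0.0364 -0.142  -0.0008] spin None
49.39961135387421
[] [{'pixel': [394.7, 186.5], 'p': 0.75}]
[394.9662 186.841 ]
```

send_rows(
  increments=[
    [255,0,0,-0.04,0],
    [255,-0.01,-0.04,-0.045,0],
    [255,-0.02,-0.08,-0.045,0],
    [255,-0.03,-0.12,-0.045,0],
    [255,-0.036,-0.142,-0.045,0],
    [255,-0.036,-0.142,-0.045,0],
    [255,-0.036,-0.142,-0.045,0],
    [255,-0.036,-0.142,-0.045,0],
  ],
)

```text
t: 22.45
tool_pos: [0.5783, -0.2341, 0.2455]
eef_rot: [-0.229, 0.973, 0.0, -0.0]
wrist_force: [-0.8, -0.5, -0.1]
grip_width: 0.0187
gripper_force: 49.4
```

```bash
python3 - <<'E'
from go import *
to(.5783,-.2345,.157)
s=get_state();p=s["tool_pos"]
im=grab_frame("side");print(mark_of("side","bottle_mid")[:2],proj("side",p-[0,0,.032]),mark_of("side","cup_floor")[:2],mark_of("side","mixer")[:2])
print("cup pred",proj("side",[.5783,-.2345,.096]),proj("side",[.5783,-.2345,0]),"rim meas 364.4 191.3")
# bottle silhouette columns in the side image
u=proj("side",p-[0,0,.05]).astype(int);row=im[u[1],u[0]-25:u[0]+25].astype(int)
b=np.nonzero(row[:,2]-row[:,0]>25)[0]+u[0]-25;print(u,b.min(),b.max(),proj("side",p-[0,0,.05]))
print("box top centre",onz("top",(452.2,257),.06))
cv2.imwrite("pics/s6.png",im[:,:,::-1])
E
```

```text
t 22.45 pos [ 0.5783 -0.2341  0.2455] yaw -153.48261223919332 q6 -0.965734064144653 F [-0.8329 -0.4748 -0.0892] w 0.01871253160208255
shift [ 0.0001 -0.0005  0.0885] spin None
[{'pixel': [367.7, 148.1], 'p': 0.66}] [367.8791 147.3819] [] [{'pixel': [360.6, 224.1], 'p': 0.78}]
cup pred [365.1343 191.3848] [363.0207 224.4535] rim meas 364.4 191.3
[367 154] 361 374 [367.4404 154.4014]
box top centre [ 0.5765 -0.2348  0.06  ]
```

send_rows(
  increments=[
    [255,0,0,0.03,0],
    [255,0,0,0.05,0],
    [255,0,0,0.065,0],
    [255,0,0,0.075,0],
    [255,0,0,0.082,0],
    [255,0,0,0.082,0],
  ],
)

```text
t: 23.4
tool_pos: [0.5788, -0.2349, 0.1634]
eef_rot: [-0.229, 0.973, 0.0, -0.0]
wrist_force: [-0.3, 0.2, -1.5]
grip_width: 0.0185
gripper_force: 49.4
```

send_rows(
  increments=[
    [255,0,0,0.002,0],
    [255,0,0,0.004,0],
    [255,0,0,0.006,0],
    [255,0,0,0.007,0],
    [255,0,0,0.007,0],
  ],
)

```text
t: 24.02
tool_pos: [0.5791, -0.235, 0.1571]
eef_rot: [-0.229, 0.973, -0.0, 0.0]
wrist_force: [-1.1, -0.0, 3.3]
grip_width: 0.0186
gripper_force: 49.7
```

send_rows(
  increments=[
    [255,0,0,0.002,0],
    [255,0,0,0.004,0],
    [255,0,0,0.006,0],
    [255,0,0,0.006,0],
  ],
)

```text
t: 24.52
tool_pos: [0.5793, -0.235, 0.1516]
eef_rot: [-0.229, 0.973, -0.0, 0.001]
wrist_force: [-1.6, 1.6, 7.9]
grip_width: 0.0184
gripper_force: 50.4
```

send_rows(
  increments=[
    [255,0,0,0.002,0],
    [255,0,0,0.003,0],
    [255,0,0,0.003,0],
  ],
)

```text
t: 24.9
tool_pos: [0.5798, -0.2351, 0.15]
eef_rot: [-0.229, 0.973, -0.001, 0.001]
wrist_force: [-1.8, 1.1, 14.8]
grip_width: 0.0188
gripper_force: 51.1
```

send_rows(
  increments=[
    [255,0,0,0.001,0],
    [255,0,0,0.001,0],
    [255,0,0,0.001,0],
    [255,0,0,0.001,0],
    [255,0,0,0.001,0],
    [255,0,0,0.001,0],
    [255,0,0,0.001,0],
    [255,0,0,0.001,0],
    [255,0,0,0.001,0],
    [255,0,0,0.001,0],
  ],
)

```text
t: 26.15
tool_pos: [0.5801, -0.2352, 0.1499]
eef_rot: [-0.229, 0.973, -0.001, 0.002]
wrist_force: [-3.5, 1.9, 19.4]
grip_width: 0.0185
gripper_force: 51.7
```

send_rows(
  increments=[
    [255,0,0,0,0],
    [255,0,0,0,0],
    [255,0,0,0,0],
    [255,0,0,0,0],
    [255,0,0,0,0],
    [255,0,0,0,0],
    [255,0,0,0,0],
    [255,0,0,0,0],
    [255,0,0,0,0],
    [255,0,0,0,0],
  ],
)

```text
t: 27.4
tool_pos: [0.5801, -0.2352, 0.1499]
eef_rot: [-0.229, 0.973, -0.001, 0.002]
wrist_force: [-4.2, 3.6, 19.3]
grip_width: 0.019
gripper_force: 51.7
```

send_rows(
  increments=[
    [255,0,0,0,0],
    [255,0,0,0,0],
    [255,0,0,0,0],
    [255,0,0,0,0],
    [255,0,0,0,0],
    [255,0,0,0,0],
  ],
)

```text
t: 28.15
tool_pos: [0.58, -0.2352, 0.1499]
eef_rot: [-0.229, 0.973, -0.001, 0.002]
wrist_force: [-4.0, 3.6, 19.4]
grip_width: 0.0187
gripper_force: 51.7
```

The force rose to 19 N with no further travel, so the cup is on its stop, and it stayed there for over 3 s. Lifting out.

send_rows(
  increments=[
    [255,0,0,-0.01,0],
    [255,0,0,-0.03,0],
    [255,0,0,-0.06,0],
    [255,0,0,-0.1,0],
    [255,0,0,-0.1,0],
    [255,0,0,-0.1,0],
  ],
)

```text
t: 28.9
tool_pos: [0.5784, -0.2348, 0.2454]
eef_rot: [-0.229, 0.973, 0.0, -0.001]
wrist_force: [-0.2, 1.1, -1.6]
grip_width: 0.0185
gripper_force: 49.4
```

```bash
python3 - <<'E'
from go import *
im=grab_frame("side");s=get_state();p=s["tool_pos"]
print("bottle",mark_of("side","bottle_mid")[:2],proj("side",p-[0,0,.032]),s["wrist_force"])
it=grab_frame("top")
# ring from ellipse fit in both pictures
for cam,i,(x,y),h in(("top",it,(236,239),22),("side",im,(285,312),26)):
    g=cv2.cvtColor(i,cv2.COLOR_RGB2GRAY)[y-h:y+h,x-h:x+h].astype(float)
    bg=np.median(g);m=(g<bg-25).astype(np.uint8)
    n,l,st,ce=cv2.connectedComponentsWithStats(m)
    for k in range(1,n):
        if st[k,4]>40:
            q=np.argwhere(l==k)[:,::-1].astype(np.float32);e=cv2.fitEllipse(q)
            c=np.array(e[0])+[x-h,y-h];print(cam,bg,st[k],c,e[1],onz(cam,c,.006))
to(.617,.189,.20,-153.5)
for c in("top","side"):print(mark_of(c,"bottle_ring")[:2],mark_of(c,"stamp_mid")[:2])
E
```

```text
bottle [{'pixel': [367.7, 148.1], 'p': 0.91}] [367.9958 147.5939] [ 0.3941  0.3532 -1.461 ]
top 88.0 [  6   7  32  31 146] [235.4829 239.1231] (28.820175170898438, 29.708126068115234) [0.6156 0.1901 0.006 ]
side 112.0 [ 0  6 52 18 95] [271.3872 292.0572] (13.171672821044922, 21.934906005859375) [0.6694 0.1389 0.006 ]
side 112.0 [  9  16  33  22 213] [284.1808 312.6592] (19.597620010375977, 30.99648094177246) [0.6169 0.1912 0.006 ]
side 112.0 [39 34 13 18 42] [304.6361 328.4389] (2.067241668701172, 19.802188873291016) [0.5625 0.2199 0.006 ]
side 112.0 [  0  42  30  10 162] [269.3236 334.0729] (7.378567695617676, 26.839139938354492) [0.6166 0.2579 0.006 ]
t 29.05 pos [ 0.578  -0.2345  0.2448] yaw -153.51891030132285 q6 -0.9658358199089713 F [-0.3469  0.0699 -0.5636] w 0.01854560056320837
shift [-0.2238  0.3616  0.0453] spin -0.00033004702062792887
[{'pixel': [233.5, 236.2], 'p': 0.71}] [{'pixel': [177.5, 221.9], 'p': 0.59}, {'pixel': [362.5, 214.1], 'p': 0.49}]
[{'pixel': [288.1, 313.9], 'p': 0.91}] [{'pixel': [247.8, 322.5], 'p': 0.69}]
```

send_rows(
  increments=[
    [255,-0.022,0.036,0,0],
    [255,-0.05,0.082,0,0],
    [255,-0.08,0.13,0,0],
    [255,-0.11,0.178,0,0],
    [255,-0.14,0.226,0,0],
    [255,-0.17,0.274,0,0],
    [255,-0.2,0.322,0,0],
    [255,-0.216,0.35,0,0],
    [255,-0.224,0.363,0,0],
    [255,-0.224,0.363,0.02,0],
  ],
)

```text
t: 30.5
tool_pos: [0.6187, 0.1908, 0.2278]
eef_rot: [-0.23, 0.973, -0.0, 0.002]
wrist_force: [-0.6, -0.2, -1.2]
grip_width: 0.0188
gripper_force: 49.4
```

send_rows(
  increments=[
    [255,0,0,0.04,0],
    [255,0,0,0.08,0],
    [255,0,0,0.11,0],
    [255,0,0,0.12,0],
    [255,0,0,0.12,0],
    [255,0,0,0.12,0],
  ],
)

```text
t: 31.25
tool_pos: [0.6187, 0.1898, 0.1082]
eef_rot: [-0.229, 0.973, -0.0, 0.001]
wrist_force: [0.4, 1.4, -0.5]
grip_width: 0.0189
gripper_force: 49.4
```

```bash
python3 - <<'E'
from go import *
to(.6163,.1905,.074,-153.5)
im=grab_frame("side");p=get_state()["tool_pos"]
print("bottle",mark_of("side","bottle_mid")[:2],proj("side",p-[0,0,.032]),"ring pred",proj("side",[*p[:2],.006]),"meas 284.2 312.7")
E
```

```text
t 31.25 pos [0.6187 0.1898 0.1082] yaw -153.5373951110715 q6 -0.2781215494557663 F [ 0.4429  1.3556 -0.5302] w 0.01887485437565427
shift [0.0019 0.0017 0.0342] spin -0.0006526678123467306
bottle [{'pixel': [283.5, 281.8], 'p': 0.59}] [282.5746 282.2463] ring pred [283.6044 312.0768] meas 284.2 312.7
```

Within 2.5 mm of the ring centre; correct and lower with the force watched.

send_rows(
  increments=[
    [255,0.002,0.001,0.015,0],
    [255,0.002,0.001,0.026,0],
    [255,0.002,0.001,0.031,0],
    [255,0.002,0.001,0.033,0],
    [255,0.002,0.001,0.034,0],
    [255,0.002,0.001,0.034,0],
  ],
)

```text
t: 32.1
tool_pos: [0.6161, 0.1906, 0.0752]
eef_rot: [-0.229, 0.973, 0.0, 0.001]
wrist_force: [-4.1, -0.6, 15.6]
grip_width: 0.0185
gripper_force: 51.1
```

send_rows(
  increments=[
    [255,0,0,-0.001,0],
    [255,0,0,-0.001,0],
    [200,0,0,-0.001,0],
    [194,0,0,-0.001,0],
    [190,0,0,-0.001,0],
    [180,0,0,-0.001,0],
    [140,0,0,-0.001,0],
    [100,0,0,-0.001,0],
    [100,0,0,-0.001,0],
  ],
)

```text
t: 33.22
tool_pos: [0.6152, 0.1898, 0.0734]
eef_rot: [-0.229, 0.973, -0.0, -0.0]
wrist_force: [0.2, -0.2, -0.1]
grip_width: 0.0522
gripper_force: 0.0
```

send_rows(
  increments=[
    [100,0,0,-0.02,0],
    [100,0,0,-0.06,0],
    [100,0,0,-0.12,0],
    [100,0.06,0,-0.15,0],
    [100,0.12,0,-0.15,0],
    [100,0.18,0,-0.15,0],
    [100,0.2,0,-0.15,0],
    [100,0.2,0,-0.15,0],
  ],
)

```text
t: 34.22
tool_pos: [0.4353, 0.1003, 0.2241]
eef_rot: [-0.229, 0.974, -0.0, 0.0]
wrist_force: [1.2, 0.1, -0.2]
grip_width: 0.052
gripper_force: 0.0
```

```bash
python3 - <<'E'
from go import *
to(.6163,.1905,.074)
a=save("side","s9.png");b=save("top","t9.png")
for n in("bottle_mid","stamp_mid"):
    ms,mt=mark_of("side",n),mark_of("top",n);print(n,ms[:1],mt[:1])
    if ms and mt:print(tri(ms[0]["pixel"],mt[0]["pixel"]))
print(proj("side",[.6163,.1905,.042]),proj("top",[.6163,.1905,.042]))
i=np.hstack([cv2.resize(x[y0:y0+140,x0:x0+130,::-1],None,fx=3,fy=3,interpolation=2) for x,x0,y0 in((a,205,235),(b,150,150))])
cv2.imwrite("pics/f.png",i)
E
```

```text
t 34.225 pos [0.4353 0.1003 0.2241] yaw -153.57202928498927 q6 -0.4003763967805566 F [ 1.2297  0.056  -0.1508] w 0.05197126085283161
shift [-0.2022  0.0003  0.1502] spin None
bottle_mid [{'pixel': [282.6, 296.4], 'p': 0.66}] [{'pixel': [229.7, 235.9], 'p': 0.9}]
(array([0.6158, 0.1956, 0.048 ]), np.float64(0.0022129767653693683))
stamp_mid [{'pixel': [251.2, 321.1], 'p': 0.77}] [{'pixel': [176.3, 224.6], 'p': 0.62}]
(array([0.6315, 0.2963, 0.0617]), np.float64(0.0036938124462292856))
[284.1123 297.5482] [232.6052 235.6675]
```

View pics/f.png

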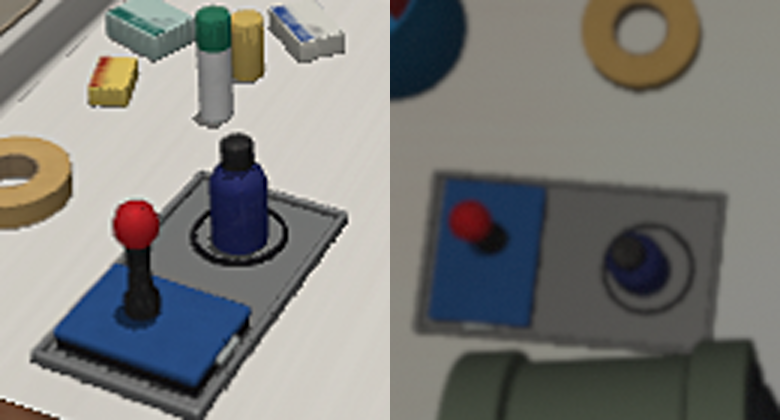

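The bottle stands upright inside the ring, at left panel (238,235) and right panel (642,265). The stamp, glue stick and coin roll are standing as before. Handing in.

```bash
python3 -c "
from station import *
print(close_job())"
```

```text
the job is handed in; nothing more can be done
None
```

I stood the bottle upright and let go, took it again from above, held it down in the mixer cup for about 3 s, and left it standing in its ring; the job is handed in (result not shown), and the last pictures showed the stamp and its neighbours still standing.

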